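# Shut the cleaning tank and start it

## Robot

A 6-joint arm with a two-finger parallel gripper is mounted at the origin on the work surface. World frame = base frame: x ahead of the robot, y to its left, z up, the work surface at z = 0. Lengths are in m, angles in rad, forces in N, time in s.
With the tool pointing down it reaches from about 0.3 to 0.825 m from the base axis. Payload 5.4 kg.
Tool frame: the origin (TCP) lies at the very end of the fingers, on their centre line; the grasp point (between the pads) lies 19 mm behind it; z points along the fingers, x is the direction in which the jaws open and shut, and the axes are right-handed (so a half turn about z gives the same grasp; the last joint's range is limited). The gripper opens to 92 mm and grips with 3 to 60 N. Pads are 20 mm wide; open, the fingers measure 128 mm over their backs; the gripper's body (75 mm by 189 mm) begins 69 mm behind the grasp point.
Start: joints at [-1.556, 0.158, 1.597, -0, 1.386, -0.21], TCP at [0.128, -0.561, 0.215] pointing down, gripper open.
Joint ranges: [-2.91, 2.91], [-0.94, 2.29], [0.18, 2.7], [-1.29, 4.43], [0.17, 2.64], [-3, 3]. Speed limits (rad/s): [2.57, 2.57, 3.14, 3.14, 3.14, 3.14].

## Interface

Orientations are given as a rotation vector (axis times angle).
In Python, from workcell import bot gives the robot as it stands. Calls block until the motion is done:
- bot.goto(position, orientation): joint-space move of the TCP to a pose.
- bot.line_to(position, rot=None, max_speed=0.15): straight line of the TCP; rot=None keeps the orientation; max_speed is the mean speed in m/s.
- bot.set_joints(angles): joint-space move.
- bot.set_gripper(opening, newtons=None): opening from 0.0 (shut) to 1.0 (fully open); newtons is the grip in N (None keeps the last); returns when the fingers have stopped.
- bot.hold(seconds).
- bot.inverse_kinematics(position, orientation): joint angles nearest the present ones, or None.
- bot.read_camera(name): name is "side" or "top"; returns a dict with "pixels" (480x640x3 uint8, blue, green, red), "fx", "fy", "cx", "cy" (pixels), "k1" (the pictures are not rectified: a ray, as slopes to the right and down, at radius r is drawn at 1 + k1 r^2 times it, then the intrinsics apply), "R" (3x3) and "t" (3): a world point X has camera coordinates R X + t. Camera axes: x right, y down, z forward; pixel columns grow to the right and rows downward; lengths in m; the calibration is good to about 2 mm. A picture is of the moment at which its call begins. There is no depth.
A pose or a line that the arm cannot do raises bot.MotionError and nothing moves.
- bot.job_done(): hands the job in, once; it reports no verdict.
Readings, each from a call of its own:
- bot.current_clock(): time.
- bot.current_joints(): joint angles.
- bot.current_joint_vel(): joint speeds.
- bot.current_effort(): joint torques, N m.
- bot.current_ee_pos(): TCP position.
- bot.current_tool_rot(): TCP orientation.
- bot.current_contact_force(): force on the tool from outside, world axes, zero at the start.
- bot.current_ft_torque(): the same for the moment, N m.
- bot.current_opening(): opening from 0.0 (shut) to 1.0 (fully open).
Only numpy, scipy, OpenCV 4.12 (cv2) and the standard library are available. Lean on these libraries where they do the work, as an engineer would, in place of code of your own. Each camera call takes 0.05 s, during which the arm holds its last target. There are 200 camera calls.

## Task

The parts-cleaning tank is loaded but its lid was left ajar. With the fingertips push the lid gently down until it is fully shut, then press the green start key lightly all the way in, let it spring back and withdraw. Do not raise the lid or press start while it is open, and leave the other three keys and the printed parts standing on the tank's front ledge alone.

Things in the scene. Friction and masses are not known exactly. Their poses are not given: they have to be found in the camera images.
- tank: Grey plastic parts-cleaning tank, 400 (x) x 600 (y) mm, on a trolley in front of the bench. Origin: on its flat deck, mid-width, 220 mm behind the front edge, 120 mm above the work surface; x to the back (away from the robot), y to the left, z up. The lid covers x -137 to +163, y -270 to +120 mm. The deck in front of it (x -220 to -137 mm) is a ledge for loose printed parts
- panel (a point): Middle of the black control panel of the pod, which stands on the deck at the tank's x -210 to -30, y +115 to +285 mm. The panel, 160 x 152 mm, rises towards the back, tilted 0.18 rad towards the robot; here it is 68 mm above the deck, at its back edge 83 mm. A display lies at the back, four round keys in front. Axes as the tank's
- lid: The grey lid, a flat panel 300 mm deep, 390 mm wide, 12 mm thick. Origin: middle of its free front edge, half-way through the thickness; x axis in its plane back to the hinge, z out of its top face. The front edge stands 83 to 130 mm above its shut height at the start; shut, the lid is level, its origin 9 mm above the deck; on its rubber gasket it then gives about 1 mm per 4 N
- lid_handle (a point): Middle of the top of the black bar handle across the lid, 150 mm long, 46 mm high, 160 mm behind the front edge; not needed. The lid's hinge line runs along the tank's y at the tank's x = +163, z = +9 mm (middle at y = -75 mm). The hinge is stiff: the lid stays where it is left, and 1 to 6 N down near the front edge moves it. 0.85 kg
- start (a joint): Travel of the start key in m: 0 out, 0.006 fully in. A spring returns it; it starts to move at about 1.5 N and is fully in at 6 N
- start_top (a point): Middle of the top face of the green start key (white dot), front row right (nearest the lid): a round cap 23 mm in diameter, 11 mm proud of the panel; z axis out of the cap, along which it travels, tilted 0.18 rad towards the robot
- stop (a joint): Travel of the stop key, 0 out, 0.006 m fully in, springs like start. Leave alone
- stop_top (a point): Middle of the top of the red stop key (white square), same size, 64 mm left of start
- down (a joint): Travel of the down-arrow key, as stop. Leave alone
- down_top (a point): Middle of the top of the grey down-arrow key, same size, 55 mm behind start
- up (a joint): Travel of the up-arrow key, as stop. Leave alone
- up_top (a point): Middle of the top of the grey up-arrow key, same size, 55 mm behind stop
- yellow_part_mid (a point): Yellow printed model of a spray bottle, loose on the front ledge, 40 x 40 mm foot, 81 mm high; this point is on its axis 40 mm above the ledge
- white_part_mid (a point): White printed model of a spray bottle, loose on the front ledge, same size, point as for the yellow one
- blue_part_mid (a point): Blue printed block with a slot, loose on the front ledge, 50 x 60 mm, 30 mm high; this point is at its centre

How it is judged:
On the way, in this order (a step that is already met when the one before it is completed fails the run):
1. the lid is pushed fully shut (z of lid in the frame of tank below 0.017 m), for 0.2 s.
2. the start key is pressed in (value of joint start above 0.0035 m), for 0.05 s.
At the end, for the whole second after the job is handed in: The lid is shut (its front edge within 9 mm of level), all four keys are out again (within 1 mm) and the three printed parts stand within 15 mm of where they were (z of lid in the frame of tank below 0.018 m and value of joint each of start, stop, down, up below 0.001 m and distance of each of yellow_part_mid, white_part_mid, blue_part_mid from where it was at the start of the episode below 0.015 m); the robot touches nothing.
It fails at once if start was pressed while the lid was open (value of joint start above 0.002 m and z of lid in the frame of tank above 0.022 m).
It fails at once if another key was pressed (value of joint any of stop, down, up above 0.002 m).
It fails at once if the lid was raised, or slammed (front edge faster than 0.45 m/s) (z of lid in the frame of tank above 0.153 m or linear speed of lid above 0.45 m/s).
It fails at once if not gentle: the lid pushed with more than 35 N or the start key with more than 30 N (contact force between lid and anything else above 35 N or contact force between start and anything else above 30 N).
It fails at once if a printed part was moved or lifted by more than 20 mm (distance of any of yellow_part_mid, white_part_mid, blue_part_mid from where it was at the start of the episode above 0.02 m).
It also fails if it takes over 42 s, if anything falls off the work surface, if the arm or the gripper's body presses on something with over 40 N, if the wrist force passes 120 N, or if a joint passes its speed limit or range.

## Working session

There is one attempt and no reset: what is moved stays moved. The work goes in short steps, each a Python script; the robot and the scene stay as the last script left them, time stands still between calls to the robot, and variables do not carry over. Pictures are saved under pics/ and viewed, about 8 in all and at most 12, crops included, and the job is handed in when it is done.

```bash
mkdir -p pics
python3 - <<'E'
from workcell import bot
import cv2,pickle
d={}
for n in("side","top"):
    c=bot.read_camera(n);d[n]=c;cv2.imwrite(f"pics/{n}0.png",c["pixels"]);print(n,c["fx"],c["cx"],c["cy"],c["k1"],c["R"],c["t"],-c["R"].T@c["t"])
pickle.dump(d,open("cam0.pkl","wb"));print(bot.current_clock(),bot.current_tool_rot(),bot.current_opening())
E
```

```text
side 453.43210246047875 317.4987104527844 241.2502995844738 -0.03604532042911854 [[ 0.97580693 -0.21750822  0.02215893]
 [-0.08790087 -0.48309838 -0.87114258]
 [ 0.20018561  0.84811917 -0.49052991]] [-0.58636465  0.22859903  0.77109219] [ 0.43791118 -0.67108137  0.59037934]
top 575.0530866326122 317.70071899427944 240.37082307943143 0.05081502802457384 [[ 0.02372243 -0.99967201  0.00964997]
 [-0.98263087 -0.02509293 -0.18386658]
 [ 0.18404842 -0.0051206  -0.98290384]] [-0.00520888  0.61062259  1.2441293 ] [0.37116014 0.01648583 1.33518282]
0.1 [-2.45550532e+00  1.95750371e+00  1.72604264e-03] 1.0007896294090906
```

View pics/side0.png

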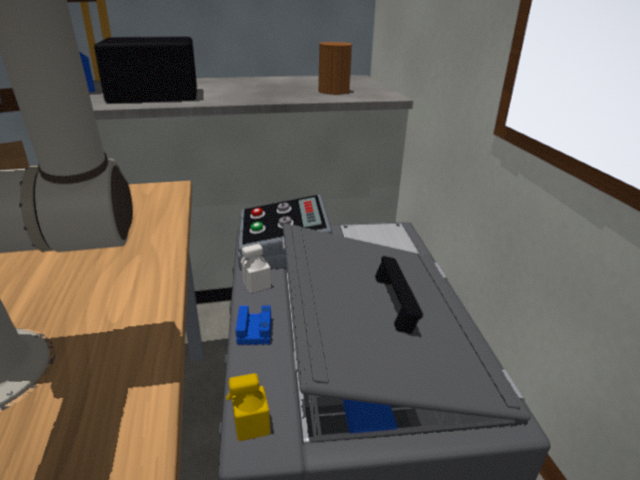

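View pics/top0.png

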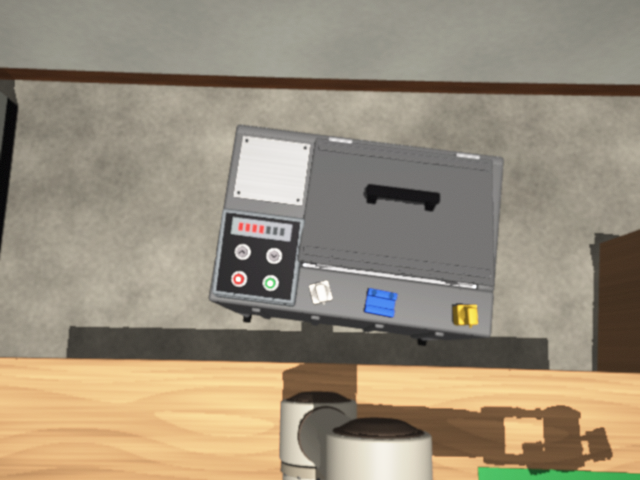

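```bash
cat > h.py <<'E'
import numpy as np,cv2
def ray(c,uv):
    K=np.array([[c["fx"],0,c["cx"]],[0,c["fy"],c["cy"]],[0,0,1.]])
    # model: drawn = s*(1+k1 r^2), same as OpenCV k1
    s=cv2.undistortPoints(np.array([[uv]],float),K,np.array([c["k1"],0,0,0.]))[0,0]
    d=c["R"].T@np.array([s[0],s[1],1.]);return -c["R"].T@c["t"],d/np.linalg.norm(d)
def onz(c,uv,z):
    o,d=ray(c,uv);return o+d*(z-o[2])/d[2]
def tri(c1,u1,c2,u2):
    (a,d),(b,e)=ray(c1,u1),ray(c2,u2)
    s=np.linalg.lstsq(np.c_[d,-e],b-a,rcond=None)[0]
    p,q=a+s[0]*d,b+s[1]*e
    return (p+q)/2,np.linalg.norm(p-q)
def blob(c,col,box):
    x0,y0,x1,y1=box;h=cv2.cvtColor(c["pixels"],cv2.COLOR_BGR2HSV)[y0:y1,x0:x1]
    H=h[...,0].astype(int);m=(h[...,1]>90)&(h[...,2]>60)&((abs(H-60)<20) if col=="g" else ((H<10)|(H>170)))
    n,_,st,_=cv2.connectedComponentsWithStats(m.astype(np.uint8));k=1+np.argmax(st[1:,4])
    x,y,w,hh,ar=st[k];return np.array([x0+x+(w-1)/2,y0+y+(hh-1)/2]),(w,hh,ar)
E
python3 - <<'E'
from h import *;import pickle
d=pickle.load(open("cam0.pkl","rb"));S,T=d["side"],d["top"]
P={}
for col in"gr":
    a=blob(T,col,(225,265,290,297) if col=="g" else (225,265,255,297));b=blob(S,col,(245,220,268,237) if col=="g" else (245,203,268,221))
    P[col]=tri(T,a[0],S,b[0]);print(col,a,b,P[col])
print(np.linalg.norm(P["g"][0]-P["r"][0]))
for n,uv in dict(deckFL=(210,301),FR=(491,335),BL=(238,126),BR=(502,157)).items():print(n,onz(T,uv,.12))
for n,uv in dict(lidFL=(300,264),lidFR=(492,284)).items():print(n,[onz(T,uv,z).round(3) for z in(.21,.26)])
im=cv2.resize(T["pixels"][200:345,205:505],None,fx=2.6,fy=2.6,interpolation=cv2.INTER_CUBIC)
im2=cv2.resize(S["pixels"][190:450,220:540],None,fx=2.3,fy=2.3,interpolation=cv2.INTER_CUBIC)
cv2.imwrite("pics/c1.png",im);cv2.imwrite("pics/c2.png",im2)
E
```

```text
g (array([270. , 282.5]), (np.int32(9), np.int32(10), np.int32(34))) (array([256. , 225.5]), (np.int32(13), np.int32(10), np.int32(72))) (array([0.49850284, 0.10373277, 0.18900628]), np.float64(0.001484643935592208))
r (array([238. , 278.5]), (np.int32(11), np.int32(10), np.int32(66))) (array([256.5, 211. ]), (np.int32(12), np.int32(9), np.int32(77))) (array([0.50553234, 0.16788789, 0.18873865]), np.float64(0.002513631943782883))
0.06453964143278855
deckFL [0.46345194 0.23316358 0.12      ]
FR [ 0.40774232 -0.35491231  0.12      ]
BL [0.85276379 0.19341723 0.12      ]
BR [ 0.79585975 -0.39129553  0.12      ]
lidFL [array([0.534, 0.044, 0.21 ]), array([0.526, 0.043, 0.26 ])]
lidFR [array([ 0.504, -0.333,  0.21 ]), array([ 0.498, -0.317,  0.26 ])]
```

View pics/c1.png

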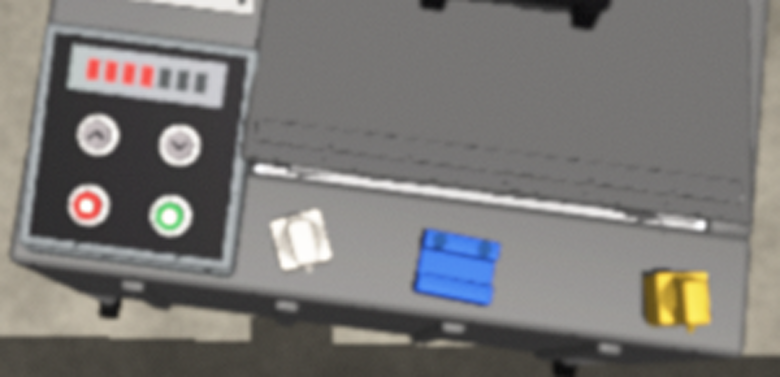

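View pics/c2.png

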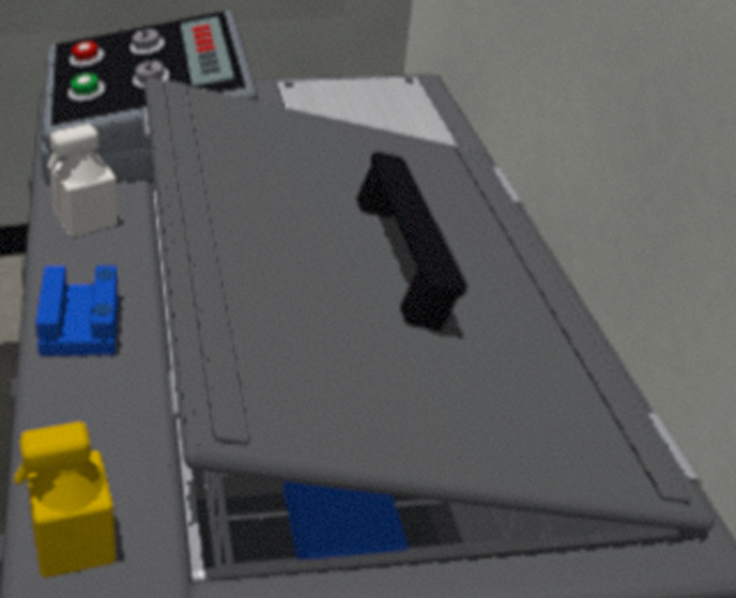

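```bash
cat >> h.py <<'E'
from scipy.spatial.transform import Rotation as Ro
YAW=-0.098; ORG=np.array([.650,-.082,.120]); RT=Ro.from_euler('z',YAW)
def W(p): return ORG+RT.apply(p)
def rotv(tilt,sgn=1):
    z=np.array([np.sin(tilt),0,-np.cos(tilt)]);x=np.array([0,sgn,0.]);y=np.cross(z,x)
    return (RT*Ro.from_matrix(np.c_[x,y,z])).as_rotvec()
E
python3 - <<'E'
from h import *;from workcell import bot
bot.set_gripper(0.0,20);print(bot.current_clock(),bot.current_opening())
p=W([-.105,-.075,.20]);print("press",p)
c=[(s,bot.inverse_kinematics(p,rotv(0,s))) for s in(1,-1)]
for s,q in c:print(s,q)
s,q=min([x for x in c if x[1] is not None],key=lambda x:abs(x[1][5]))
a=bot.current_ee_pos();bot.line_to([a[0],a[1],.36],max_speed=.25)
bot.goto(p+[0,0,.04],rotv(0,s));print(s,bot.current_clock(),bot.current_ee_pos(),bot.current_contact_force())
k=W([-.15,.167,.16]);print([bot.inverse_kinematics(k,rotv(.18,t)) for t in(1,-1)])
E
```

```text
1.45 0.006948953187037131
press [ 0.53816557 -0.1463666   0.32      ]
1 [-4.82226076e-01  6.48206206e-02  1.49267578e+00 -4.44089210e-16
  1.58409625e+00 -1.95502240e+00]
-1 [-4.82226076e-01  6.48206206e-02  1.49267578e+00 -4.44089210e-16
  1.58409625e+00  1.18657025e+00]
-1 4.275 [ 0.53796887 -0.14712225  0.3598355 ] [0.45541626 0.23464099 0.00818388]
[array([-0.03359917, -0.15316053,  1.79084886, -0.01188112,  1.32428619,
       -1.5045338 ]), array([-0.03359917, -0.15316053,  1.79084886, -0.01188112,  1.32428619,
        1.63705885])]
```

Run:
```python
from h import *;from workcell import bot
bot.line_to(W([-.105,-.075,.155]),max_speed=.12)
f0=bot.current_contact_force()[2];z=.275;print(bot.current_clock(),f0)
while z>.1275:
    st=.005 if z>.146 else .0015
    z-=st;p=W([-.105,-.075,0]);p[2]=z
    bot.line_to(p,max_speed=.06 if st>.004 else .02)
    f=bot.current_contact_force()[2]-f0;print(round(bot.current_clock(),2),round(z,4),round(bot.current_ee_pos()[2],4),round(f,2))
    if abs(f)>14 : break
c=bot.read_camera("side");cv2.imwrite("pics/s2.png",c["pixels"])
```

```text
5.1333 0.5643921939100194
5.38 0.27 0.2701 0.58
5.63 0.265 0.2645 -1.19
5.88 0.26 0.2595 -0.56
6.13 0.255 0.2545 -0.68
6.38 0.25 0.2495 -0.75
6.63 0.245 0.2445 -0.53
6.88 0.24 0.2395 -0.61
7.13 0.235 0.2345 -0.34
7.38 0.23 0.2295 0.05
7.63 0.225 0.2245 0.7
7.88 0.22 0.2195 -0.64
8.13 0.215 0.2153 1.25
8.38 0.21 0.2101 1.21
8.63 0.205 0.205 1.82
8.88 0.2 0.1999 2.19
9.13 0.195 0.1948 1.75
9.38 0.19 0.1898 1.52
9.63 0.185 0.1849 1.86
9.88 0.18 0.1799 1.52
10.13 0.175 0.1749 1.96
10.38 0.17 0.1699 2.64
10.63 0.165 0.1649 1.6
10.88 0.16 0.1599 1.13
11.13 0.155 0.1549 1.66
11.38 0.15 0.1499 1.79
11.63 0.145 0.1449 2.05
11.88 0.1435 0.1435 2.23
12.13 0.142 0.1419 2.28
12.38 0.1405 0.1403 3.29
12.63 0.139 0.1389 2.37
12.88 0.1375 0.1374 2.01
13.13 0.136 0.1359 3.0
13.38 0.1345 0.1344 2.58
13.63 0.133 0.1333 5.36
13.88 0.1315 0.1322 8.15
14.13 0.13 0.1312 10.23
14.38 0.1285 0.1301 12.71
14.63 0.127 0.1291 14.19
```

View pics/s2.png

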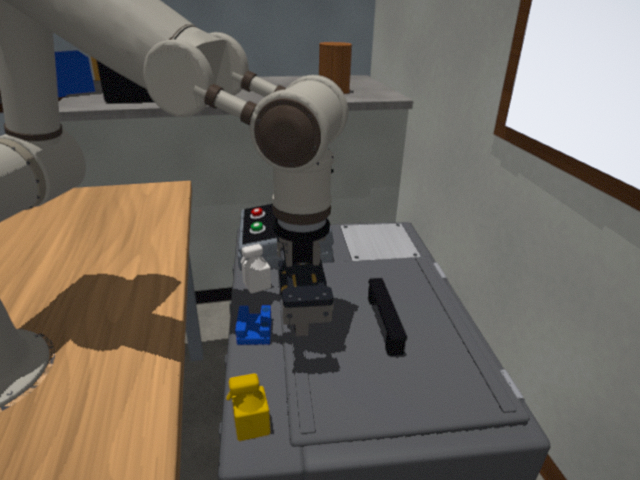

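Run:
```python
from h import *;from workcell import bot
a=bot.current_ee_pos();bot.line_to([a[0],a[1],.29],max_speed=.15)
K=np.array([.4985,.1037,.190]);ax=RT.apply([-np.sin(.18),0,np.cos(.18)]);r=rotv(.18,-1)
bot.goto(K+.07*ax,r);bot.line_to(K+.012*ax,max_speed=.1);bot.hold(.3)
f0=bot.current_contact_force();print(bot.current_clock(),bot.current_ee_pos(),f0)
for n in("side","top"):cv2.imwrite(f"pics/{n}3.png",bot.read_camera(n)["pixels"])
im=[cv2.imread(f"pics/{n}3.png") for n in("side","top")]
cv2.imwrite("pics/c3.png",np.hstack([cv2.resize(im[0][150:270,210:340],(390,360)),cv2.resize(im[1][180:300,200:330],(390,360))]))
```

```text
17.9667 [0.49664597 0.10395433 0.20239821] [-0.31152053  0.49410416  0.19439179]
```

View pics/c3.png

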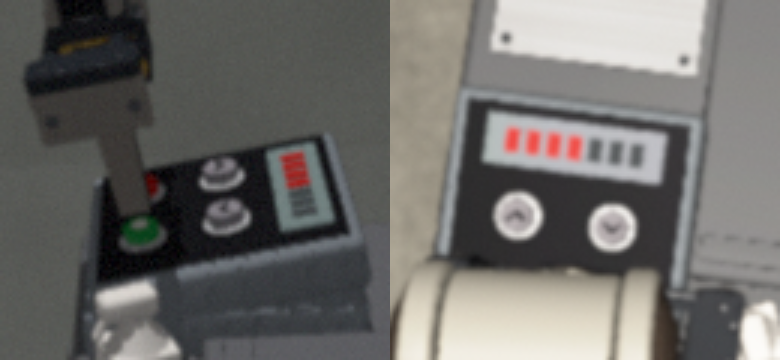

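Run:
```python
from h import *;import pickle
d=pickle.load(open("cam0.pkl","rb"))
def pr(c,X):
    K=np.array([[c["fx"],0,c["cx"]],[0,c["fy"],c["cy"]],[0,0,1.]])
    return cv2.projectPoints(np.array([X],float),cv2.Rodrigues(c["R"])[0],c["t"],K,np.array([c["k1"],0,0,0.]))[0][0,0].round(1)
K=np.array([.4985,.1037,.190]);ee=np.array([.49665,.10395,.2024])
for n in d:print(n,"K",pr(d[n],K),"ee",pr(d[n],ee),"near face",pr(d[n],ee+RT.apply([0,-.012,0])), "K+5mm x",pr(d[n],K+[.005,0,0]))
im=cv2.imread("pics/side3.png");h=cv2.cvtColor(im,cv2.COLOR_BGR2HSV)
class C(dict):pass
print(blob({"pixels":im},"g",(240,215,272,245)))
cv2.imwrite("pics/c4.png",np.hstack([cv2.resize(x[195:245,230:280],(400,400),interpolation=cv2.INTER_CUBIC) for x in(im,d["side"]["pixels"])]))
```

```text
side K [255.6 225.1] ee [254.3 219.3] near face [254.3 222.2] K+5mm x [258.2 224.9]
top K [270.  282.1] ee [269.4 282.3] near face [275.4 283. ] K+5mm x [270.1 279.6]
(array([257., 227.]), (np.int32(11), np.int32(9), np.int32(58)))
```

View pics/c4.png

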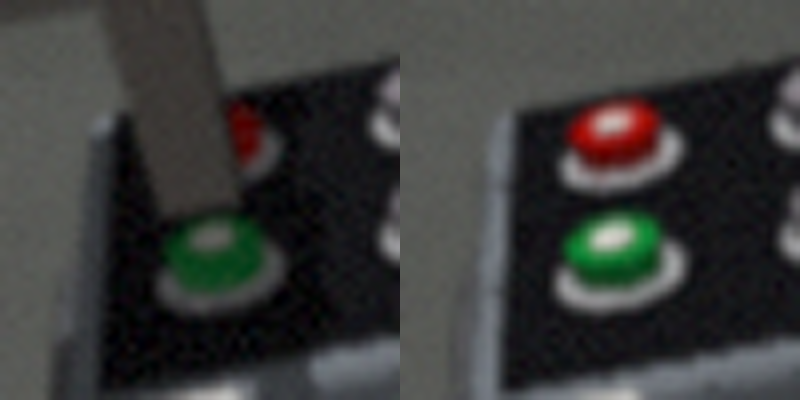

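Run:
```python
from h import *;from workcell import bot
K=np.array([.4993,.1035,.190]);ax=RT.apply([-np.sin(.18),0,np.cos(.18)])
f0=bot.current_contact_force();s=.008;bot.line_to(K+s*ax,max_speed=.05)
while s>-.013:
    s-=.001;bot.line_to(K+s*ax,max_speed=.012)
    f=(bot.current_contact_force()-f0)@ax;print(round(bot.current_clock(),2),round(s,4),round((bot.current_ee_pos()-K)@ax,4),round(f,2))
    if f>9:break
bot.hold(.2);print((bot.current_contact_force()-f0)@ax)
if f<=9:print("NO STOP")
bot.line_to(K+.06*ax,max_speed=.08)
a=bot.current_ee_pos();bot.line_to([a[0]-.12,a[1],.36],max_speed=.2);print(bot.current_clock(),bot.current_contact_force())
c=bot.read_camera("side");cv2.imwrite("pics/s5.png",c["pixels"])
```

```text
18.57 0.007 0.0069 0.67
18.82 0.006 0.0059 0.75
19.07 0.005 0.0049 0.46
19.32 0.004 0.0039 0.84
19.57 0.003 0.0029 0.71
19.82 0.002 0.0019 0.32
20.07 0.001 0.0009 0.25
20.32 0.0 0.0002 2.13
20.57 -0.001 -0.0008 2.09
20.82 -0.002 -0.0018 4.3
21.07 -0.003 -0.0029 5.08
21.32 -0.004 -0.0038 4.88
21.57 -0.005 -0.0048 5.32
21.82 -0.006 -0.0056 7.59
22.07 -0.007 -0.0057 13.85
14.18632681748923
24.225 [-0.01236887 -0.3328306  -1.28571573]
```

View pics/s5.png

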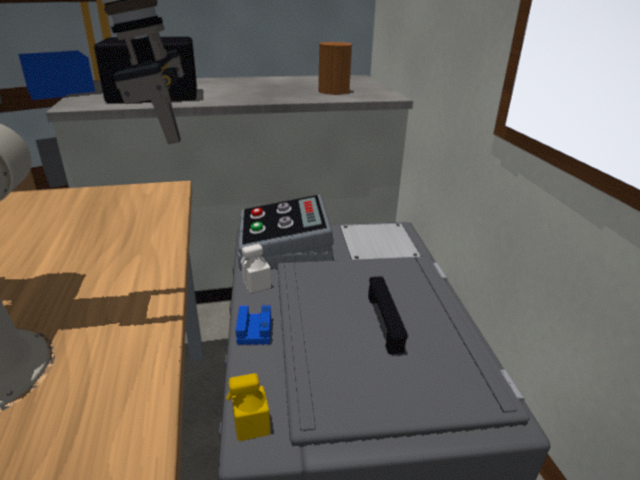

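The picture shows the lid shut and level, the keys out (green at about (257,228), as before), the three parts unmoved and the arm clear.

```bash
python3 -c "
from workcell import bot
bot.job_done();print(bot.current_clock())"
```

```text
the job is handed in; nothing more can be done
the job is handed in; nothing more can be done
```

The lid is shut, the start key has been pressed and released, and the job is handed in. The clock read 24.2 s at the last check before handing in. No verdict is reported, so the results below come from my own readings.

- **Lid:** I pushed it down with the closed fingertips near the front edge. The hinge took about 2–3 N. It met the gasket at about z = 0.1335 m (0.135 expected), and I stopped at about 14 N, under the 35 N limit.
- **Start key:** I pressed along its tilted axis. It began to move where the cameras had placed the cap top, and hit a hard stop after about 5.7–6 mm. The force rose to about 14 N, under the 30 N limit. I then withdrew along the same axis.
- **Last picture:** The side view shows the lid level, the keys out, the three printed parts where they were, and the arm clear of everything. I judged this by eye and did not measure the parts' positions again.
- **Disagreements:**
  - Tank angle estimates ranged from -0.095 to -0.109 rad; I used -0.098.
  - With nothing touching, the force readings wandered by about 1 N and read -1.3 N at the end.

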